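# Set out a bench for a microplate assay

## Robot

A 6-joint arm with a two-finger parallel gripper is mounted at the origin on the work surface. World frame = base frame: x ahead of the robot, y to its left, z up, the work surface at z = 0. Lengths are in m, angles in degrees, forces in N, time in s.
With the tool pointing down it reaches from about 0.375 to 0.9 m from the base axis. Payload 3.1 kg.
Tool frame: the origin (TCP) lies on the centre line of the jaws, within the pads' length; the fingertips stand 17 mm ahead of it and the grasp point (between the pads) lies 2 mm behind it; y points along the fingers, x is the direction in which the jaws open and shut, and the axes are right-handed (so a half turn about y gives the same grasp; the last joint's range is limited). The gripper opens to 87 mm and grips with 3 to 60 N. Pads are 19 mm wide; open, the fingers measure 117 mm over their backs; the gripper's body (75 mm by 190 mm) begins 51 mm behind the grasp point.
Start: joints at [57.324, 30.224, 82.088, -0, 67.689, -10.227], TCP at [0.239, 0.578, 0.24] pointing down, gripper open.
Joint ranges: [-176.69, 176.69], [-43.24, 126.21], [12.49, 139.97], [-82, 262], [0, 151.66], [-163.58, 163.58]. Speed limits (degrees/s): [159.86, 159.86, 180, 180, 180, 180].

## Interface

Orientations are given as a 3x3 rotation matrix whose columns are the frame's x, y, z axes.
In Python, from rig import read_state, capture, camera_info, hand_in, trace, tip_of gives the robot as it stands.
- The arm moves only by the tool jog_arm, never from a script. Its argument "steps" is a list of rows, each an object with "fingers": the opening in per cent of the stroke, from 0 (shut) to 100 (fully open); "delta_pos": the shift along the world's x, y, z in mm, a list of three; "turn": the turn about the world's z in degrees. A call has 1 to 20 rows; each row is the pose to reach, as a shift and turn from the pose commanded when the call began; what a row does not reach only later rows make up. A row lasts 1/12 s, in which the tool goes at most 41.7 mm and 7.16 degrees, less where a joint would pass 70% of its speed; a pose out of reach is approached as far as the arm can. A call with a gripper value outside its range is refused whole. The fingers move at their own pace and stop on an object; the grip force is fixed at half the most. Time passes only in rows, so rows that repeat a pose let the fingers close. It gives the time, the measured TCP pose, the force and the opening at its end, in the units of the state.
- read_state(): the state, without advancing time (a new reading comes with each control period).
- capture(name): name is "scene" or "top"; returns the picture (420x560x3 uint8, red, green, blue); there is no depth.
- camera_info(name): a dict with "fov_y" (degrees; the focal length in pixels is half the picture's height over the tangent of half this angle, whatever the lens; pixels are square), "cx", "cy" (the principal point, pixels), "k1" (the pictures are not rectified: a ray, as slopes to the right and down, at radius r is drawn at 1 + k1 r^2 times it, then the intrinsics apply), "view" (4x4, takes a point from world to camera coordinates). Camera axes: x right, y down, z forward; pixel columns grow to the right and rows downward; lengths in m; the calibration is good to about 2 mm. A picture is of the moment at which its call begins. camera_info takes no time and is no camera call.
- hand_in(): hands the job in, once; it reports no verdict.
Trained networks look in the newest picture that a camera, given by its name, has taken for a name from the list of things; names that differ only in an ending like _2 or _b are one class to them, and where a whole thing is asked for, a point or a joint stands for the part that bears it (a point fixed in the world has none). Each returns a list of dicts, best first, with "confidence" (0 to 1); they miss things now and then, are a little off and sometimes report something else, mostly with a low value. They report only what shows in the picture. A call takes as long as a camera call. They do not tell look-alikes from the thing itself.
- trace(target, camera): "mask" (420x560 bool, what is visible of it).
- tip_of(target, camera): "position" ([x, y, z] in m, in world coordinates, good to about 4 mm: a listed point, or the origin of a listed thing).
The state is a dict: "time_s": time; "joint_positions": joint angles; "qvel": joint speeds; "tau": joint torques, N m; "position": TCP position; "tcp_rot": TCP orientation; "force": force on the tool from outside, world axes, zero at the start; "moment": the same for the moment, N m; "opening": opening from 0.0 (shut) to 1.0 (fully open).
Only numpy, scipy, OpenCV 4.12 (cv2) and the standard library are available. Lean on these libraries where they do the work, as an engineer would, in place of code of your own. Each camera call takes 0.05 s, during which the arm holds its last target.

## Task

Set the bench out for a plate assay, working from the robot's side: stand the reagent trough midway between the tip box and the microplate, centred on their line with its length pointing straight to the back, and the used-tip tub likewise on the other side of the plate, about 3 cm clear of it. Behind them line up the three reagents in order of use, in one row parallel to the plate's long edge with about 3 cm clear between neighbours: the squat jar straight behind the trough, about 3 cm clear of its far end, then towards the plate the tall slim bottle, then the square bottle. Everything stands upright on the bench, and the plate, the tip box, the tube rack, the timer and the mouse stay where they are.

Things in the scene. Friction and masses are not known exactly. Their poses are not given: they have to be found in the camera images.
- plate: White 96-well strip microplate, a low flat slab 86 x 128 x 14 mm (x, y, z) lying on the bench; stays where it is. Origin: centre of its underside, on the bench (z = 0). Its y axis runs along its 128 mm long edge, across the robot's view; its x axis points away from the robot (up to 0.13 rad of yaw): that way is 'behind'. It stands either to the left or to the right of the tip box, 250 to 262 mm from it centre to centre, in line and square with it (within 5 mm).
- tip_box: Open grey pipette-tip box mostly filled with pale upright tips, 84 x 122 mm, 52 mm high over the tips; stays where it is. Origin: centre of its underside, on the bench. Same yaw as the plate. It stands beside the plate along the plate's y axis, on the +y or the -y side.
- trough_mid (a point): Reagent trough: narrow white open channel, 128 mm long (its x axis) x 44 mm wide (its y axis) x 30 mm high, walls upright outside, flat underneath; either end may face either way. Empty, about 60 g. Point: its centre, 15 mm above its underside. Grasp it across the 44 mm width. It starts at the far left or far right, long axis pointing roughly away from the robot.
- tub_mid (a point): Used-tip tub: deep light-grey open rectangular box, 110 mm long (its x axis) x 60 mm wide (its y axis) x 58 mm high, 3 mm walls, a few used tips fixed in the bottom; either end may face either way. About 110 g. Point: its centre, 29 mm above its underside. Grasp it across the 60 mm width. It starts at the far left or far right, on the side where the trough does not.
- squat_jar_mid (a point): First reagent: squat white wide-mouth jar, round, 42 mm across up to 37 mm high, cap 37 mm across, 56 mm high in all, about 70 g. Point: its centre, 28 mm above its underside. z up.
- slim_bottle_mid (a point): Second reagent: tall slim round brown bottle with a narrow white cap, 30 mm across up to 52 mm high, 78 mm high in all, about 60 g. Point: its centre, 39 mm above its underside. z up.
- square_bottle_mid (a point): Third reagent: white bottle with a square body 36 x 36 mm, 46 mm high, and a narrow round cap 23 mm across, 66 mm high in all, about 70 g. Point: its centre, 33 mm above its underside. x and y axes are square to its flat sides, z up; any side may face front.
- tube_rack: Bystander: grey rack with white-capped sample tubes, 62 x 170 mm, 84 mm high, at the back of the work. Origin: centre of its underside. Leave it alone.
- timer: Bystander: small white bench timer lying flat, 55 x 70 x 20 mm, near the robot at the right. Origin: centre of its underside. Leave it alone.
- mouse: Bystander: black computer mouse, 105 x 60 x 31 mm, on a thin round blue mat of 200 mm at the back right. Origin: centre of its underside. Leave it alone.
Not all that is in view belongs to the job. What is shaped like the plate but green or turquoise is not meant.

How it is judged (in metres and radians):
At the end, for the whole second after the job is handed in: Trough midway between tip box and plate (15 mm), tub 13 to 50 mm beyond the plate and level with it (20 mm), both square (0.17 rad); jar, slim, square bottle in a row behind, 90 to 140 mm from the plate's centre line, jar in line with the trough (15 mm), gaps 14 to 47 mm; all upright, at rest (x of trough_mid in the frame of plate between -0.015 and 0.015 m and horizontal distance between trough_mid and plate between 0.11 and 0.158 m and horizontal distance between trough_mid and tip_box between 0.11 and 0.158 m and angle between the x axis of each of trough_mid, tub_mid and the x axis of plate, either way round below 0.17 rad and x of tub_mid in the frame of plate between -0.02 and 0.02 m and horizontal distance between tub_mid and plate between 0.107 and 0.145 m and horizontal distance between tub_mid and tip_box above 0.33 m and x of squat_jar_mid in the frame of plate between 0.09 and 0.14 m and x of slim_bottle_mid in the frame of plate between 0.09 and 0.14 m and x of square_bottle_mid in the frame of plate between 0.09 and 0.14 m and y of squat_jar_mid in the frame of trough_mid between -0.015 and 0.015 m and horizontal distance between squat_jar_mid and slim_bottle_mid between 0.05 and 0.083 m and horizontal distance between slim_bottle_mid and square_bottle_mid between 0.047 and 0.08 m and horizontal distance between squat_jar_mid and square_bottle_mid above 0.108 m and y of square_bottle_mid in the frame of plate between -0.055 and 0.055 m and angle between each of trough_mid, tub_mid, squat_jar_mid, slim_bottle_mid, square_bottle_mid's own z axis and vertical below 0.1 rad and height (world z) of trough_mid below 0.019 m and height (world z) of tub_mid below 0.033 m and height (world z) of squat_jar_mid below 0.032 m and height (world z) of slim_bottle_mid below 0.043 m and height (world z) of square_bottle_mid below 0.037 m and linear speed of each of trough, tub, squat_jar, slim_bottle, square_bottle below 0.03 m/s); the robot touches nothing.
It fails at once if the microplate is shifted (distance of plate from where it was at the start of the episode above 0.012 m).
It fails at once if the tip box is shifted (distance of tip_box from where it was at the start of the episode above 0.012 m).
It fails at once if the tube rack is disturbed (distance of tube_rack from where it was at the start of the episode above 0.02 m).
It fails at once if the timer is disturbed (distance of timer from where it was at the start of the episode above 0.02 m).
It fails at once if the mouse is disturbed (distance of mouse from where it was at the start of the episode above 0.02 m).
It also fails if it takes over 115 s, if anything falls off the work surface, if the arm or the gripper's body presses on something with over 40 N, if the wrist force passes 120 N, or if a joint passes its speed limit or range.

## Working session

There is one attempt and no reset: what is moved stays moved. The work goes in short steps, Python scripts to look and compute and a tool call to move; the robot and the scene stay as the last step left them, time stands still between calls to the robot, and variables do not carry over. Pictures are saved under pics/ and viewed, and the job is handed in when it is done.

Besides the shell and the picture viewer there is one more tool, called after "Emit:" as name(argument=value, ...), one argument or row to a line, values as JSON. jog_arm: Moves the arm, as the interface text tells. Its arguments: {"type":"object","properties":{"steps":{"type":"array","items":{"type":"object","properties":{"fingers":{"type":"number"},"delta_pos":{"type":"array","items":{"type":"number"}},"turn":{"type":"number"}}}}},"required":["steps"]}

```bash
ls; mkdir -p pics; python3 - <<'E'
from rig import *
import cv2
s=read_state(); print(s['time_s'],s['position'],s['tcp_rot'],s['opening'])
for n in ['scene','top']:
    im=capture(n); cv2.imwrite(f'pics/{n}0.png',im[:,:,::-1]); i=camera_info(n); print(n,i)
E
```

```text
pics
0.0 [0.23823064 0.57703836 0.23857093] [[ 3.81878391e-01 -1.18465198e-03 -9.24211822e-01]
 [ 9.24210107e-01 -1.82430219e-03  3.81880021e-01]
 [-2.13843657e-03 -9.99997634e-01  3.98205751e-04]] 0.9995022800721832
scene {'fov_y': 57.03060041308011, 'cx': 279.4587417349646, 'cy': 216.42647568147345, 'k1': -0.08796594411139218, 'view': array([[-0.83642639,  0.54798485,  0.0101731 ,  0.48974735],
       [ 0.44765186,  0.69375531, -0.56419091, -0.2198252 ],
       [-0.31622571, -0.46735016, -0.82558169,  1.10274745],
       [ 0.        ,  0.        ,  0.        ,  1.        ]])}
top {'fov_y': 48.42214614186159, 'cx': 287.08362663085086, 'cy': 213.690014159583, 'k1': -0.13130309268391346, 'view': array([[ 0.02493745, -0.99965438, -0.00832169, -0.00338457],
       [-0.99365929, -0.02387328, -0.1098694 ,  0.58277121],
       [ 0.10963276,  0.01100879, -0.9939112 ,  1.0839524 ],
       [ 0.        ,  0.        ,  0.        ,  1.        ]])}
```

View pics/scene0.png

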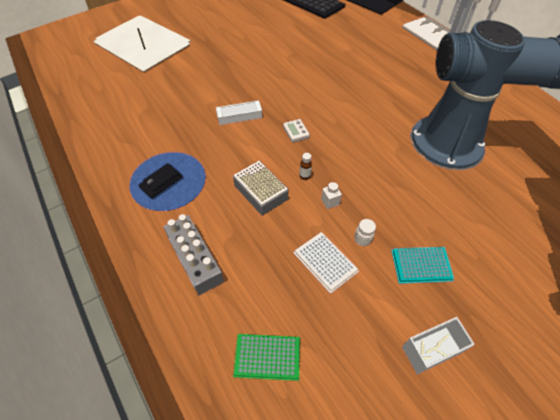

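View pics/top0.png

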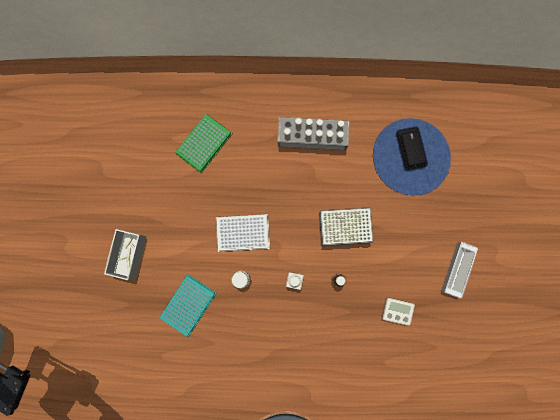

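```bash
cat > h.py <<'E'
from rig import *
import numpy as np, cv2
def ray(cam,uv):
    i=camera_info(cam); f=210/np.tan(np.radians(i['fov_y']/2))
    K=np.array([[f,0,i['cx']],[0,f,i['cy']],[0,0,1]])
    p=cv2.undistortPoints(np.array([[uv]],float),K,np.array([i['k1'],0,0,0,0.]))[0,0]
    V=i['view']; R=V[:3,:3]; c=-R.T@V[:3,3]
    return c,R.T@np.array([p[0],p[1],1])
def at(cam,uv,z):
    c,d=ray(cam,uv); return c+d*(z-c[2])/d[2]
def proj(cam,X):
    i=camera_info(cam); f=210/np.tan(np.radians(i['fov_y']/2))
    K=np.array([[f,0,i['cx']],[0,f,i['cy']],[0,0,1]]); V=i['view']
    p,_=cv2.projectPoints(np.atleast_2d(np.array(X,float)),cv2.Rodrigues(V[:3,:3])[0],V[:3,3],K,np.array([i['k1'],0,0,0,0.]))
    return p[:,0]
def tri(a,b):
    c1,d1=ray('top',a); c2,d2=ray('scene',b)
    A=np.stack([d1,-d2],1); t=np.linalg.lstsq(A,c2-c1,rcond=None)[0]
    p,q=c1+t[0]*d1,c2+t[1]*d2
    return (p+q)/2,np.linalg.norm(p-q)
E
python3 - <<'E'
from h import *
for n in ['plate','tip_box','trough_mid','tub_mid','squat_jar_mid','slim_bottle_mid','square_bottle_mid','tube_rack','timer','mouse']:
    for c in ['top','scene']:
        r=tip_of(n,c)
        print(n,c,[(np.round(d['position'],3).tolist(),round(d['confidence'],2),proj(c,d['position']).round()[0].tolist()) for d in r[:4]])
print(read_state()['time_s'])
E
```

```text
plate top [([0.539, 0.12, -0.0], 0.96, [242.0, 232.0]), ([0.356, 0.252, 0.0], 0.8, [186.0, 305.0]), ([0.76, 0.224, 0.0], 0.72, [204.0, 143.0])]
plate scene [([0.532, 0.123, 0.003], 0.84, [329.0, 261.0]), ([0.362, 0.25, -0.003], 0.76, [421.0, 268.0]), ([0.76, 0.224, 0.002], 0.58, [268.0, 355.0])]
tip_box top [([0.559, -0.132, -0.001], 0.59, [345.0, 226.0])]
tip_box scene [([0.555, -0.133, 0.002], 0.88, [261.0, 191.0])]
trough_mid top [([0.46, -0.411, 0.019], 0.62, [460.0, 269.0]), ([0.783, -0.054, -0.0], 0.16, [315.0, 137.0])]
trough_mid scene [([0.457, -0.413, 0.013], 0.88, [240.0, 112.0])]
tub_mid top [([0.479, 0.396, 0.027], 0.67, [127.0, 253.0])]
tub_mid scene [([0.474, 0.4, 0.025], 0.55, [437.0, 346.0]), ([0.553, -0.135, -0.002], 0.54, [261.0, 191.0])]
squat_jar_mid top [([0.427, 0.117, 0.03], 0.51, [241.0, 278.0])]
squat_jar_mid scene [([0.425, 0.119, 0.029], 0.56, [366.0, 232.0])]
slim_bottle_mid top [([0.432, -0.117, 0.038], 0.5, [340.0, 279.0])]
slim_bottle_mid scene [([0.43, -0.112, 0.042], 0.8, [307.0, 166.0]), ([0.785, -0.049, -0.005], 0.25, [195.0, 260.0])]
square_bottle_mid top [([0.428, -0.016, 0.031], 0.57, [297.0, 279.0]), ([0.354, -0.262, 0.005], 0.3, [398.0, 311.0])]
square_bottle_mid scene [([0.427, -0.012, 0.033], 0.87, [331.0, 194.0])]
tube_rack top [([0.783, -0.052, 0.002], 0.64, [314.0, 136.0]), ([0.758, -0.296, 0.004], 0.17, [411.0, 149.0])]
tube_rack scene [([0.786, -0.048, -0.0], 0.87, [194.0, 260.0])]
timer top [([0.351, -0.266, 0.003], 0.75, [399.0, 313.0])]
timer scene [([0.352, -0.264, 0.003], 0.58, [297.0, 131.0])]
mouse top [([0.758, -0.297, 0.0], 0.69, [411.0, 149.0])]
mouse scene [([0.76, -0.298, 0.003], 0.72, [161.0, 183.0]), ([0.427, -0.011, 0.035], 0.44, [331.0, 193.0])]
1.1
```

```bash
cat > fit.py <<'E'
from h import *
from scipy.optimize import minimize
BOX={'plate':(.086,.128,.014),'tip_box':(.084,.122,.052),'trough_mid':(.128,.044,.030),'tub_mid':(.110,.060,.058)}
def ring(r,z,n=32):
    t=np.arange(n)*2*np.pi/n; return np.c_[r*np.cos(t),r*np.sin(t),np.full(n,z)]
def box(a,b,z0,z1):
    return np.array([[x,y,z] for x in(-a/2,a/2) for y in(-b/2,b/2) for z in(z0,z1)])
def parts(n):
    if n in BOX: a,b,h=BOX[n]; return [box(a,b,0,h)]
    if n=='squat_jar_mid': return [np.r_[ring(.021,0),ring(.021,.037)],np.r_[ring(.0185,.037),ring(.0185,.056)]]
    if n=='slim_bottle_mid': return [np.r_[ring(.015,0),ring(.015,.052)],np.r_[ring(.008,.052),ring(.008,.078)]]
    if n=='square_bottle_mid': return [box(.036,.036,0,.046),np.r_[ring(.0115,.046),ring(.0115,.066)]]
def sil(cam,n,x,y,yaw,S=4):
    m=np.zeros((420*S,560*S),np.uint8); c,s=np.cos(yaw),np.sin(yaw); R=np.array([[c,-s,0],[s,c,0],[0,0,1]])
    for P in parts(n):
        p=proj(cam,P@R.T+[x,y,0]); h=cv2.convexHull(((p+.5)*S).round().astype(np.int32)); cv2.fillConvexPoly(m,h,1)
    return cv2.resize(m.astype(np.float32),(560,420),interpolation=cv2.INTER_AREA)
def mask(n,cam,near):
    best=None
    for d in trace(n,cam):
        mk=d['mask']; 
        if not mk.any(): continue
        v,u=np.nonzero(mk); e=np.hypot(*(np.array([u.mean(),v.mean()])-proj(cam,near)[0]))
        if e<25 and (best is None or e<best[0]): best=(e,mk,d['confidence'])
    return None if best is None else best[1]
def fit(n,masks,x0):
    def cost(p):
        t=0
        for cam,m in masks.items():
            s=sil(cam,n,*p); t+=np.abs(s-m).sum()/m.sum()
        return t/len(masks)
    best=None
    for dy in ([0] if n in('squat_jar_mid','slim_bottle_mid') else [-.15,.15]):
        sx=np.array(x0)+[0,0,dy]
        r=minimize(cost,sx,method='Nelder-Mead',options=dict(initial_simplex=[sx,sx+[.006,0,0],sx+[0,.006,0],sx+[0,0,.15]],xatol=1e-4,fatol=1e-4,maxiter=150))
        if best is None or r.fun<best.fun: best=r
    return best.x,best.fun
def run(guess):
    for n,g in guess.items():
        M={}
        for c in('top','scene'):
            m=mask(n,c,[g[0],g[1],.02]); 
            if m is not None: M[c]=m.astype(np.float32)
        for sub in [list(M)]+([[k] for k in M] if len(M)>1 else []):
            p,e=fit(n,{k:M[k] for k in sub},g)
            print(n,sub,p[:2].round(4),'yaw',round(float(np.degrees(p[2])),1),'err',round(e,3),flush=True)
E
python3 - <<'E'
from fit import *
run({'plate':(.537,.121,.05),'tip_box':(.557,-.132,.05),'trough_mid':(.459,-.412,-.25),'tub_mid':(.477,.398,-.1),
'squat_jar_mid':(.426,.118,0),'slim_bottle_mid':(.431,-.115,0),'square_bottle_mid':(.427,-.014,0)})
E
```

```text
plate ['top', 'scene'] [0.5375 0.1186] yaw 5.2 err 0.084
plate ['top'] [0.537  0.1181] yaw 4.8 err 0.037
plate ['scene'] [0.5387 0.1195] yaw 5.7 err 0.127
tip_box ['top', 'scene'] [ 0.5566 -0.1309] yaw 4.5 err 0.127
tip_box ['top'] [ 0.5558 -0.1297] yaw 4.4 err 0.077
tip_box ['scene'] [ 0.5602 -0.1306] yaw 0.5 err 0.155
trough_mid ['top', 'scene'] [ 0.461  -0.4118] yaw -19.0 err 0.068
trough_mid ['top'] [ 0.4591 -0.4112] yaw -18.4 err 0.05
trough_mid ['scene'] [ 0.4631 -0.4125] yaw -19.2 err 0.065
tub_mid ['top', 'scene'] [0.4753 0.3991] yaw -10.7 err 0.053
tub_mid ['top'] [0.4747 0.4011] yaw -11.6 err 0.041
tub_mid ['scene'] [0.4766 0.3982] yaw -11.1 err 0.029Traceback (most recent call last):
  File "<stdin>", line 2, in <module>
  File "fit.py", line 45, in run
    p,e=fit(n,{k:M[k] for k in sub},g)
        ~~~^^^^^^^^^^^^^^^^^^^^^^^^^^^
  File "fit.py", line 35, in fit
    r=minimize(cost,sx,method='Nelder-Mead',options=dict(initial_simplex=[sx,sx+[.006,0,0],sx+[0,.006,0],sx+[0,0,.15]],xatol=1e-4,fatol=1e-4,maxiter=150))
    res = _minimize_neldermead(fun, x0, args, callback, bounds=bounds,
                               **options)
    fsim[k] = func(sim[k])
              ~~~~^^^^^^^^
    fx = function(np.copy(x), *(wrapper_args + args))
  File "fit.py", line 31, in cost
    return t/len(masks)
           ~^~~~~~~~~~~
ZeroDivisionError: division by zero
```

```bash
python3 - <<'E'
import cv2,numpy as np
a=cv2.imread('pics/top0.png')
b=cv2.imread('pics/scene0.png')
cv2.imwrite('pics/crop_t.png',cv2.resize(a[190:330,90:490],None,fx=2,fy=2,interpolation=cv2.INTER_CUBIC))
cv2.imwrite('pics/crop_s.png',cv2.resize(b[90:380,200:490],None,fx=2,fy=2,interpolation=cv2.INTER_CUBIC))
E
```

```text
(no output)
```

View pics/crop_t.png

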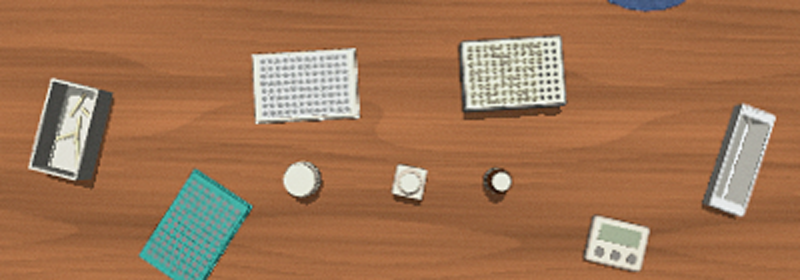

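View pics/crop_s.png

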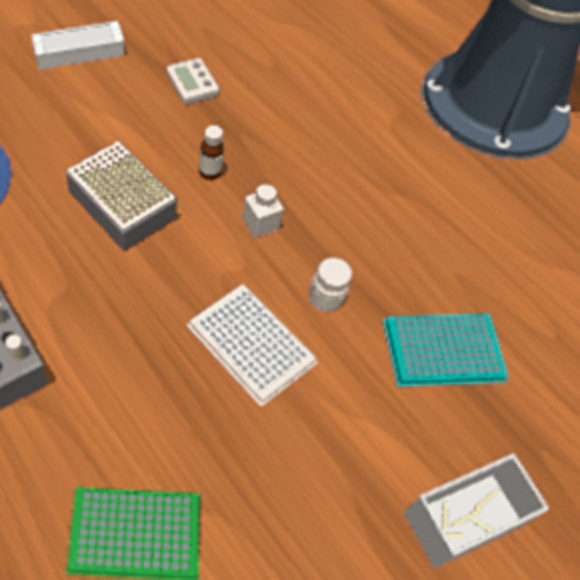

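The plate candidates in the top view are white at (242,232), turquoise at (187,305) and green at (204,143). The white one is meant: it is beside the tip box at about 250 mm and has matching yaw. Next I fit the bottles.

```bash
python3 - <<'E'
from fit import *
for n in ['squat_jar_mid','slim_bottle_mid','square_bottle_mid']:
    for c in('top','scene'):
        for d in trace(n,c):
            v,u=np.nonzero(d['mask']); print(n,c,round(d['confidence'],2),len(u),u.mean().round(),v.mean().round(),flush=True)
for n,g in {'squat_jar_mid':(.426,.118,0),'slim_bottle_mid':(.431,-.115,0),'square_bottle_mid':(.427,-.014,0)}.items():
    try: run({n:g})
    except Exception as e: print(n,e)
print(read_state()['time_s'])
E
```

```text
slim_bottle_mid top 0.51 158 338.0 280.0
slim_bottle_mid scene 0.71 262 305.0 166.0
square_bottle_mid top 0.81 247 295.0 280.0
square_bottle_mid scene 0.89 405 331.0 195.0
square_bottle_mid scene 0.7 1999 326.0 262.0
squat_jar_mid division by zero
slim_bottle_mid ['top', 'scene'] [ 0.4292 -0.1147] yaw 14.4 err 0.179
slim_bottle_mid ['top'] [ 0.4286 -0.1131] yaw 5.5 err 0.058
slim_bottle_mid ['scene'] [ 0.4282 -0.1197] yaw 16.8 err 0.113
square_bottle_mid ['top', 'scene'] [ 0.4255 -0.011 ] yaw -10.0 err 0.083
square_bottle_mid ['top'] [ 0.4254 -0.0105] yaw -9.7 err 0.067
square_bottle_mid ['scene'] [ 0.4254 -0.0118] yaw -6.2 err 0.095
2.2
```

```bash
python3 - <<'E'
from fit import *
def seg(cam,uv,r=18):
    im=cv2.imread(f'pics/{cam}0.png').astype(int); sat=im.max(2)-im.min(2)
    m=((sat<45)&(im.min(2)>70)).astype(np.uint8); 
    k=np.zeros_like(m); k[uv[1]-r:uv[1]+r,uv[0]-r:uv[0]+r]=1; m*=k
    n,l=cv2.connectedComponents(m); m=(l==l[uv[1],uv[0]]); print(cam,m.sum()); return m.astype(np.float32)
M={'top':seg('top',(241,280)),'scene':seg('scene',(366,228))}
for s in (['top','scene'],['top'],['scene']): print(s,fit('squat_jar_mid',{k:M[k] for k in s},(.426,.118,0)))
E
```

```text
top 258
scene 400
['top', 'scene'] (array([0.42484644, 0.11713781, 0.07618096]), np.float64(0.12728743255138397))
['top'] (array([0.42412367, 0.11814135, 0.0698594 ]), np.float64(0.08793604373931885))
['scene'] (array([0.42591473, 0.11575464, 0.07868378]), np.float64(0.11281249672174454))
```

Emit:
jog_arm(
  steps=[
    {"fingers":100,"delta_pos":[80,-60,-30],"turn":5},
    {"fingers":100,"delta_pos":[236,-179,-100],"turn":11.5},
    {"fingers":100,"delta_pos":[236,-179,-100],"turn":11.5},
    {"fingers":100,"delta_pos":[236,-179,-100],"turn":11.5},
    {"fingers":100,"delta_pos":[236,-179,-100],"turn":11.5},
    {"fingers":100,"delta_pos":[236,-179,-100],"turn":11.5},
    {"fingers":100,"delta_pos":[236,-179,-100],"turn":11.5},
    {"fingers":100,"delta_pos":[236,-179,-100],"turn":11.5},
    {"fingers":100,"delta_pos":[236,-179,-100],"turn":11.5},
    {"fingers":100,"delta_pos":[236,-179,-100],"turn":11.5},
    {"fingers":100,"delta_pos":[236,-179,-100],"turn":11.5},
    {"fingers":100,"delta_pos":[236,-179,-100],"turn":11.5},
    {"fingers":100,"delta_pos":[236,-179,-100],"turn":11.5},
  ],
)

```text
time_s: 3.28
position: [0.4736, 0.3998, 0.1402]
tcp_rot: [[0.188, 0.001, -0.982], [0.982, 0.001, 0.188], [0.001, -1.0, -0.0]]
force: [-1.3, -0.5, -0.1]
opening: 1.0
```

```bash
python3 - <<'E'
from h import *
for n in ['scene','top']: cv2.imwrite(f'pics/{n}1.png',capture(n)[:,:,::-1])
a=cv2.imread('pics/top1.png')[180:330,40:290];b=cv2.imread('pics/scene1.png')[200:420,300:560]
cv2.imwrite('pics/c1.png',np.hstack([cv2.resize(a,(400,300)),cv2.resize(b,(400,300))]))
s=read_state();print(s['position'],s['tcp_rot'])
E
```

```text
[0.47375159 0.39967879 0.14014629] [[ 1.87936317e-01  6.32136300e-04 -9.82181012e-01]
 [ 9.82181044e-01  4.69812830e-04  1.87936625e-01]
 [ 5.80242804e-04 -9.99999690e-01 -5.32577398e-04]]
```

View pics/c1.png

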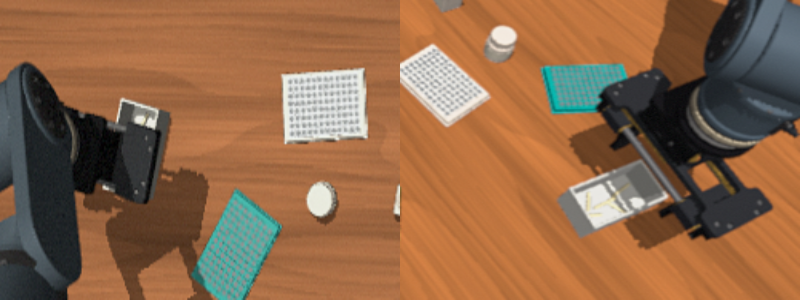

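The picture shows the gripper straddling the tub, with its body wide along the jaw axis. Next I descend, grip and lift.

Emit:
jog_arm(
  steps=[
    {"fingers":100,"delta_pos":[0,0,-35]},
    {"fingers":100,"delta_pos":[0,0,-65]},
    {"fingers":100,"delta_pos":[0,0,-90]},
    {"fingers":100,"delta_pos":[0,0,-110]},
    {"fingers":100,"delta_pos":[0,0,-110]},
    {"fingers":30,"delta_pos":[0,0,-110]},
    {"fingers":30,"delta_pos":[0,0,-110]},
    {"fingers":30,"delta_pos":[0,0,-110]},
    {"fingers":30,"delta_pos":[0,0,-110]},
    {"fingers":30,"delta_pos":[0,0,-110]},
    {"fingers":30,"delta_pos":[0,0,-110]},
    {"fingers":30,"delta_pos":[0,0,-110]},
    {"fingers":30,"delta_pos":[0,0,-110]},
    {"fingers":30,"delta_pos":[0,0,-90]},
    {"fingers":30,"delta_pos":[0,0,-60]},
    {"fingers":30,"delta_pos":[0,0,-30]},
    {"fingers":30,"delta_pos":[0,0,-10]},
    {"fingers":30,"delta_pos":[0,0,-10]},
  ],
)

```text
$.steps[0]: bad value
```

Emit:
jog_arm(
  steps=[
    {"fingers":100,"delta_pos":[0,0,-35],"turn":0},
    {"fingers":100,"delta_pos":[0,0,-65],"turn":0},
    {"fingers":100,"delta_pos":[0,0,-90],"turn":0},
    {"fingers":100,"delta_pos":[0,0,-110],"turn":0},
    {"fingers":100,"delta_pos":[0,0,-110],"turn":0},
    {"fingers":30,"delta_pos":[0,0,-110],"turn":0},
    {"fingers":30,"delta_pos":[0,0,-110],"turn":0},
    {"fingers":30,"delta_pos":[0,0,-110],"turn":0},
    {"fingers":30,"delta_pos":[0,0,-110],"turn":0},
    {"fingers":30,"delta_pos":[0,0,-110],"turn":0},
    {"fingers":30,"delta_pos":[0,0,-110],"turn":0},
    {"fingers":30,"delta_pos":[0,0,-110],"turn":0},
    {"fingers":30,"delta_pos":[0,0,-110],"turn":0},
    {"fingers":30,"delta_pos":[0,0,-90],"turn":0},
    {"fingers":30,"delta_pos":[0,0,-60],"turn":0},
    {"fingers":30,"delta_pos":[0,0,-30],"turn":0},
    {"fingers":30,"delta_pos":[0,0,-10],"turn":0},
    {"fingers":30,"delta_pos":[0,0,-10],"turn":0},
  ],
)

```text
time_s: 4.88
position: [0.4772, 0.4002, 0.1342]
tcp_rot: [[0.19, 0.008, -0.982], [0.982, 0.005, 0.19], [0.006, -1.0, -0.007]]
force: [-0.0, 0.1, -1.0]
opening: 0.687
```

Emit:
jog_arm(
  steps=[
    {"fingers":30,"delta_pos":[6,-18,0],"turn":2},
    {"fingers":30,"delta_pos":[15,-45,0],"turn":5},
    {"fingers":30,"delta_pos":[24,-72,0],"turn":8},
    {"fingers":30,"delta_pos":[33,-99,0],"turn":11},
    {"fingers":30,"delta_pos":[42,-126,0],"turn":13},
    {"fingers":30,"delta_pos":[48,-145,0],"turn":15},
    {"fingers":30,"delta_pos":[52,-156,0],"turn":15.8},
    {"fingers":30,"delta_pos":[52,-156,0],"turn":15.8},
    {"fingers":30,"delta_pos":[52,-156,-25],"turn":15.8},
    {"fingers":30,"delta_pos":[52,-156,-50],"turn":15.8},
    {"fingers":30,"delta_pos":[52,-156,-70],"turn":15.8},
    {"fingers":30,"delta_pos":[52,-156,-85],"turn":15.8},
    {"fingers":30,"delta_pos":[52,-156,-94],"turn":15.8},
    {"fingers":30,"delta_pos":[52,-156,-99],"turn":15.8},
    {"fingers":30,"delta_pos":[52,-156,-99],"turn":15.8},
    {"fingers":30,"delta_pos":[52,-156,-99],"turn":15.8},
  ],
)

```text
time_s: 6.22
position: [0.526, 0.2432, 0.0308]
tcp_rot: [[-0.085, -0.001, -0.996], [0.996, 0.0, -0.085], [0.0, -1.0, 0.001]]
force: [-1.7, 1.1, 1.0]
opening: 0.689
```

```bash
python3 - <<'E'
from h import *
for n in ['scene','top']: cv2.imwrite(f'pics/{n}2.png',capture(n)[:,:,::-1])
a=cv2.imread('pics/top2.png')[150:300,90:340];b=cv2.imread('pics/scene2.png')[180:400,240:500]
cv2.imwrite('pics/c2.png',np.hstack([cv2.resize(a,(400,300)),cv2.resize(b,(400,300))]))
s=read_state();print(s['position'],s['force'],s['opening'])
E
```

```text
[0.52607934 0.24319811 0.03080463] [-1.30671775  1.85745851  1.27367593] 0.688210798992489
```

View pics/c2.png

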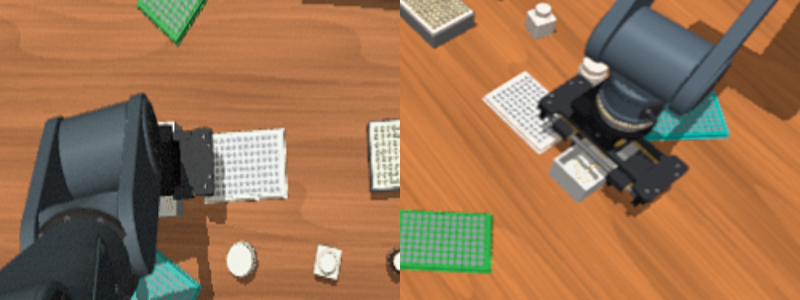

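Emit:
jog_arm(
  steps=[
    {"fingers":80,"delta_pos":[0,0,0],"turn":0},
    {"fingers":80,"delta_pos":[0,0,0],"turn":0},
    {"fingers":80,"delta_pos":[0,0,0],"turn":0},
    {"fingers":80,"delta_pos":[0,0,0],"turn":0},
    {"fingers":80,"delta_pos":[0,0,10],"turn":0},
    {"fingers":80,"delta_pos":[0,0,35],"turn":0},
    {"fingers":80,"delta_pos":[0,0,70],"turn":0},
    {"fingers":80,"delta_pos":[0,0,105],"turn":0},
    {"fingers":90,"delta_pos":[-20,-25,119],"turn":0},
    {"fingers":90,"delta_pos":[-45,-55,119],"turn":0},
    {"fingers":90,"delta_pos":[-70,-85,119],"turn":0},
    {"fingers":90,"delta_pos":[-90,-110,119],"turn":0},
    {"fingers":90,"delta_pos":[-102,-126,119],"turn":0},
    {"fingers":90,"delta_pos":[-102,-126,119],"turn":0},
    {"fingers":90,"delta_pos":[-102,-126,119],"turn":0},
  ],
)

```text
time_s: 7.57
position: [0.4248, 0.1161, 0.1503]
tcp_rot: [[-0.082, 0.001, -0.997], [0.997, 0.0, -0.082], [0.0, -1.0, -0.001]]
force: [1.0, 0.4, -0.5]
opening: 0.897
```

```bash
python3 - <<'E'
from fit import *
for n in ['scene','top']: cv2.imwrite(f'pics/{n}3.png',capture(n)[:,:,::-1])
a=cv2.imread('pics/top3.png')[170:320,100:350];b=cv2.imread('pics/scene3.png')[150:370,240:500]
cv2.imwrite('pics/c3.png',np.hstack([cv2.resize(a,(400,300)),cv2.resize(b,(400,300))]))
s=read_state();print(s['position'],s['force'],s['opening'])
run({'tub_mid':(.527,.243,.084)})
E
```

```text
[0.42631535 0.11696136 0.15017631] [-0.28116494  0.30386007  0.30876367] 0.9020788364091392
tub_mid ['top', 'scene'] [0.5269 0.2441] yaw 4.5 err 0.038
tub_mid ['top'] [0.5264 0.2448] yaw 4.6 err 0.028
tub_mid ['scene'] [0.5277 0.2435] yaw 5.0 err 0.033
```

View pics/c3.png

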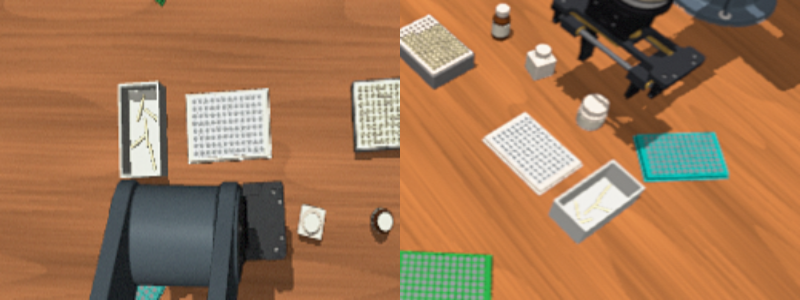

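The tub stands square at (0.527, 0.244), where it should be. Next is the jar.

Emit:
jog_arm(
  steps=[
    {"fingers":90,"delta_pos":[0,0,-40],"turn":0},
    {"fingers":90,"delta_pos":[0,0,-75],"turn":0},
    {"fingers":90,"delta_pos":[0,0,-100],"turn":0},
    {"fingers":90,"delta_pos":[0,0,-119],"turn":0},
    {"fingers":90,"delta_pos":[0,0,-119],"turn":0},
    {"fingers":20,"delta_pos":[0,0,-119],"turn":0},
    {"fingers":20,"delta_pos":[0,0,-119],"turn":0},
    {"fingers":20,"delta_pos":[0,0,-119],"turn":0},
    {"fingers":20,"delta_pos":[0,0,-119],"turn":0},
    {"fingers":20,"delta_pos":[0,0,-119],"turn":0},
    {"fingers":20,"delta_pos":[0,0,-119],"turn":0},
    {"fingers":20,"delta_pos":[0,0,-119],"turn":0},
    {"fingers":20,"delta_pos":[0,0,-119],"turn":0},
    {"fingers":20,"delta_pos":[0,0,-119],"turn":0},
    {"fingers":20,"delta_pos":[0,0,-100],"turn":0},
    {"fingers":20,"delta_pos":[0,0,-70],"turn":0},
    {"fingers":20,"delta_pos":[0,0,-40],"turn":0},
    {"fingers":20,"delta_pos":[0,0,-20],"turn":0},
    {"fingers":20,"delta_pos":[0,0,-19],"turn":0},
  ],
)

```text
time_s: 9.35
position: [0.4266, 0.1167, 0.1337]
tcp_rot: [[-0.085, 0.007, -0.996], [0.996, 0.0, -0.085], [-0.001, -1.0, -0.007]]
force: [-0.1, 1.0, -0.5]
opening: 0.471
```

Emit:
jog_arm(
  steps=[
    {"fingers":20,"delta_pos":[15,-7,0],"turn":0},
    {"fingers":20,"delta_pos":[40,-19,0],"turn":0},
    {"fingers":20,"delta_pos":[70,-33,0],"turn":0},
    {"fingers":20,"delta_pos":[100,-48,0],"turn":0},
    {"fingers":20,"delta_pos":[130,-62,0],"turn":0},
    {"fingers":20,"delta_pos":[160,-76,0],"turn":0},
    {"fingers":20,"delta_pos":[190,-90,0],"turn":0},
    {"fingers":20,"delta_pos":[215,-102,0],"turn":0},
    {"fingers":20,"delta_pos":[232,-110,0],"turn":0},
    {"fingers":20,"delta_pos":[238,-113,0],"turn":0},
    {"fingers":20,"delta_pos":[238,-113,-10],"turn":0},
    {"fingers":20,"delta_pos":[238,-113,-35],"turn":0},
    {"fingers":20,"delta_pos":[238,-113,-60],"turn":0},
    {"fingers":20,"delta_pos":[238,-113,-80],"turn":0},
    {"fingers":20,"delta_pos":[238,-113,-93],"turn":0},
    {"fingers":20,"delta_pos":[238,-113,-99],"turn":0},
    {"fingers":20,"delta_pos":[238,-113,-99],"turn":0},
    {"fingers":20,"delta_pos":[238,-113,-99],"turn":0},
  ],
)

```text
time_s: 10.85
position: [0.6615, 0.0044, 0.0315]
tcp_rot: [[-0.085, -0.001, -0.996], [0.996, 0.0, -0.085], [0.0, -1.0, 0.001]]
force: [-0.3, -0.3, -1.6]
opening: 0.474
```

Emit:
jog_arm(
  steps=[
    {"fingers":65,"delta_pos":[0,0,0],"turn":0},
    {"fingers":65,"delta_pos":[0,0,0],"turn":0},
    {"fingers":65,"delta_pos":[0,0,0],"turn":0},
    {"fingers":65,"delta_pos":[0,0,0],"turn":0},
    {"fingers":65,"delta_pos":[0,0,10],"turn":0},
    {"fingers":65,"delta_pos":[0,0,35],"turn":0},
    {"fingers":65,"delta_pos":[0,0,70],"turn":0},
    {"fingers":65,"delta_pos":[0,0,105],"turn":0},
    {"fingers":65,"delta_pos":[0,0,120],"turn":0},
    {"fingers":75,"delta_pos":[-30,-15,130],"turn":0},
    {"fingers":75,"delta_pos":[-65,-33,130],"turn":0},
    {"fingers":75,"delta_pos":[-100,-51,130],"turn":0},
    {"fingers":75,"delta_pos":[-135,-69,130],"turn":0},
    {"fingers":75,"delta_pos":[-170,-86,130],"turn":0},
    {"fingers":75,"delta_pos":[-205,-104,130],"turn":0},
    {"fingers":75,"delta_pos":[-225,-114,130],"turn":0},
    {"fingers":75,"delta_pos":[-234,-119,130],"turn":0},
    {"fingers":75,"delta_pos":[-234,-119,130],"turn":0},
    {"fingers":75,"delta_pos":[-234,-119,130],"turn":0},
  ],
)

```text
time_s: 12.43
position: [0.43, -0.116, 0.1622]
tcp_rot: [[-0.083, 0.003, -0.997], [0.997, -0.001, -0.083], [-0.001, -1.0, -0.003]]
force: [-0.3, -0.8, 0.4]
opening: 0.749
```

```bash
python3 - <<'E'
from fit import *
for n in ['scene','top']: cv2.imwrite(f'pics/{n}4.png',capture(n)[:,:,::-1])
a=cv2.imread('pics/top4.png')[150:330,150:450];b=cv2.imread('pics/scene4.png')[80:300,180:440]
cv2.imwrite('pics/c4.png',np.hstack([cv2.resize(a,(400,300)),cv2.resize(b,(400,300))]))
s=read_state();print(s['position'],s['force'],s['opening'])
for c in ['top','scene']: print([(d['position'].round(4) if hasattr(d['position'],'round') else d['position'],d['confidence']) for d in tip_of('squat_jar_mid',c)])
print([(d['position'],d['confidence']) for d in tip_of('slim_bottle_mid','scene')])
E
```

```text
[ 0.43063277 -0.11562553  0.16194278] [ 1.18658045 -0.71561376  0.42945258] 0.7524212453132686
[([0.6613, 0.0083, 0.0301], 0.71)]
[([0.6615, 0.0044, 0.0305], 0.59)]
[([0.4308, -0.1122, 0.0431], 0.64)]
```

View pics/c4.png

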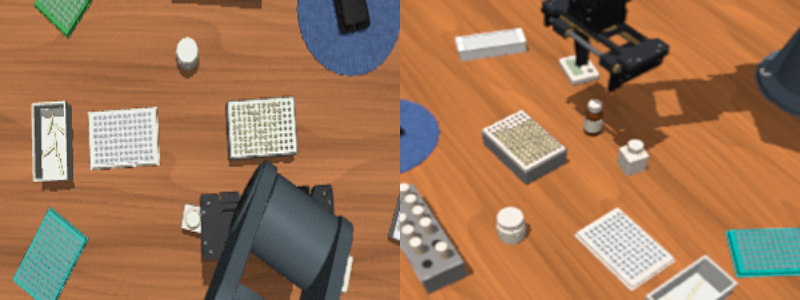

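Emit:
jog_arm(
  steps=[
    {"fingers":75,"delta_pos":[0,0,-40],"turn":0},
    {"fingers":75,"delta_pos":[0,0,-75],"turn":0},
    {"fingers":75,"delta_pos":[0,0,-105],"turn":0},
    {"fingers":75,"delta_pos":[0,0,-127],"turn":0},
    {"fingers":75,"delta_pos":[0,0,-127],"turn":0},
    {"fingers":10,"delta_pos":[0,0,-127],"turn":0},
    {"fingers":10,"delta_pos":[0,0,-127],"turn":0},
    {"fingers":10,"delta_pos":[0,0,-127],"turn":0},
    {"fingers":10,"delta_pos":[0,0,-127],"turn":0},
    {"fingers":10,"delta_pos":[0,0,-127],"turn":0},
    {"fingers":10,"delta_pos":[0,0,-127],"turn":0},
    {"fingers":10,"delta_pos":[0,0,-127],"turn":0},
    {"fingers":10,"delta_pos":[0,0,-127],"turn":0},
    {"fingers":10,"delta_pos":[0,0,-127],"turn":0},
    {"fingers":10,"delta_pos":[0,0,-105],"turn":0},
    {"fingers":10,"delta_pos":[0,0,-75],"turn":0},
    {"fingers":10,"delta_pos":[0,0,-45],"turn":0},
    {"fingers":10,"delta_pos":[0,0,-27],"turn":0},
    {"fingers":10,"delta_pos":[0,0,-27],"turn":0},
  ],
)

```text
time_s: 14.27
position: [0.4304, -0.1163, 0.1377]
tcp_rot: [[-0.085, 0.007, -0.996], [0.996, -0.004, -0.085], [-0.004, -1.0, -0.006]]
force: [0.2, -0.0, -0.1]
opening: 0.336
```

Emit:
jog_arm(
  steps=[
    {"fingers":10,"delta_pos":[12,10,0],"turn":0},
    {"fingers":10,"delta_pos":[32,26,0],"turn":0},
    {"fingers":10,"delta_pos":[56,46,0],"turn":0},
    {"fingers":10,"delta_pos":[80,65,0],"turn":0},
    {"fingers":10,"delta_pos":[104,84,0],"turn":0},
    {"fingers":10,"delta_pos":[128,104,0],"turn":0},
    {"fingers":10,"delta_pos":[152,123,0],"turn":0},
    {"fingers":10,"delta_pos":[176,143,0],"turn":0},
    {"fingers":10,"delta_pos":[200,163,0],"turn":0},
    {"fingers":10,"delta_pos":[216,176,0],"turn":0},
    {"fingers":10,"delta_pos":[225,183,0],"turn":0},
    {"fingers":10,"delta_pos":[228,185.5,0],"turn":0},
    {"fingers":10,"delta_pos":[228,185.5,-8],"turn":0},
    {"fingers":10,"delta_pos":[228,185.5,-33],"turn":0},
    {"fingers":10,"delta_pos":[228,185.5,-60],"turn":0},
    {"fingers":10,"delta_pos":[228,185.5,-80],"turn":0},
    {"fingers":10,"delta_pos":[228,185.5,-93],"turn":0},
    {"fingers":10,"delta_pos":[228,185.5,-99],"turn":0},
    {"fingers":10,"delta_pos":[228,185.5,-99],"turn":0},
    {"fingers":10,"delta_pos":[228,185.5,-99],"turn":0},
  ],
)

```text
time_s: 15.93
position: [0.6562, 0.0695, 0.0356]
tcp_rot: [[-0.084, -0.0, -0.996], [0.996, -0.0, -0.084], [-0.0, -1.0, 0.0]]
force: [0.5, -0.5, -1.0]
opening: 0.338
```

Emit:
jog_arm(
  steps=[
    {"fingers":50,"delta_pos":[0,0,0],"turn":0},
    {"fingers":50,"delta_pos":[0,0,0],"turn":0},
    {"fingers":50,"delta_pos":[0,0,0],"turn":0},
    {"fingers":50,"delta_pos":[0,0,0],"turn":0},
    {"fingers":50,"delta_pos":[0,0,10],"turn":0},
    {"fingers":50,"delta_pos":[0,0,35],"turn":0},
    {"fingers":50,"delta_pos":[0,0,70],"turn":0},
    {"fingers":50,"delta_pos":[0,0,105],"turn":0},
    {"fingers":50,"delta_pos":[0,0,127],"turn":0},
    {"fingers":80,"delta_pos":[-30,-11,127],"turn":-2},
    {"fingers":80,"delta_pos":[-65,-23,127],"turn":-4},
    {"fingers":80,"delta_pos":[-100,-35,127],"turn":-6},
    {"fingers":80,"delta_pos":[-135,-48,127],"turn":-8},
    {"fingers":80,"delta_pos":[-170,-60,127],"turn":-11},
    {"fingers":80,"delta_pos":[-205,-72,127],"turn":-13},
    {"fingers":80,"delta_pos":[-231.5,-81.5,127],"turn":-14.8},
    {"fingers":80,"delta_pos":[-231.5,-81.5,127],"turn":-14.8},
    {"fingers":80,"delta_pos":[-231.5,-81.5,127],"turn":-14.8},
  ],
)

```text
time_s: 17.43
position: [0.4242, -0.0116, 0.1634]
tcp_rot: [[0.174, 0.001, -0.985], [0.985, -0.0, 0.174], [-0.0, -1.0, -0.001]]
force: [1.2, 0.2, -0.2]
opening: 0.801
```

```bash
python3 - <<'E'
from fit import *
for n in ['scene','top']: cv2.imwrite(f'pics/{n}5.png',capture(n)[:,:,::-1])
a=cv2.imread('pics/top5.png')[150:330,150:450];b=cv2.imread('pics/scene5.png')[80:300,180:440]
cv2.imwrite('pics/c5.png',np.hstack([cv2.resize(a,(400,300)),cv2.resize(b,(400,300))]))
s=read_state();print(s['position'],s['force'],s['opening'])
for n in ['squat_jar_mid','slim_bottle_mid']:
  for c in ['top','scene']: print(n,[(d['position'],d['confidence']) for d in tip_of(n,c)])
print([(d['position'],d['confidence']) for d in tip_of('square_bottle_mid','scene')])
E
```

```text
[ 0.42703144 -0.01179721  0.16337465] [0.85046057 0.13960282 0.57817145] 0.7994076344012299
squat_jar_mid [([0.6641, 0.0077, 0.0311], 0.6)]
squat_jar_mid [([0.6594, 0.0056, 0.0305], 0.94)]
slim_bottle_mid [([0.6573, 0.0694, 0.0373], 0.57)]
slim_bottle_mid [([0.6561, 0.0734, 0.0397], 0.54)]
[]
```

View pics/c5.png

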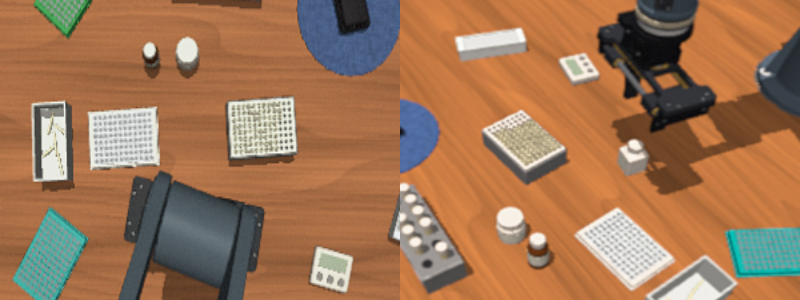

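Emit:
jog_arm(
  steps=[
    {"fingers":80,"delta_pos":[0,0,-40],"turn":0},
    {"fingers":80,"delta_pos":[0,0,-75],"turn":0},
    {"fingers":80,"delta_pos":[0,0,-105],"turn":0},
    {"fingers":80,"delta_pos":[0,0,-128],"turn":0},
    {"fingers":80,"delta_pos":[0,0,-128],"turn":0},
    {"fingers":15,"delta_pos":[0,0,-128],"turn":0},
    {"fingers":15,"delta_pos":[0,0,-128],"turn":0},
    {"fingers":15,"delta_pos":[0,0,-128],"turn":0},
    {"fingers":15,"delta_pos":[0,0,-128],"turn":0},
    {"fingers":15,"delta_pos":[0,0,-128],"turn":0},
    {"fingers":15,"delta_pos":[0,0,-128],"turn":0},
    {"fingers":15,"delta_pos":[0,0,-128],"turn":0},
    {"fingers":15,"delta_pos":[0,0,-128],"turn":0},
    {"fingers":15,"delta_pos":[0,0,-128],"turn":0},
    {"fingers":15,"delta_pos":[0,0,-105],"turn":0},
    {"fingers":15,"delta_pos":[0,0,-75],"turn":0},
    {"fingers":15,"delta_pos":[0,0,-45],"turn":0},
    {"fingers":15,"delta_pos":[0,0,-28],"turn":0},
    {"fingers":15,"delta_pos":[0,0,-28],"turn":0},
  ],
)

```text
time_s: 19.37
position: [0.427, -0.0118, 0.1377]
tcp_rot: [[0.173, 0.007, -0.985], [0.985, -0.002, 0.173], [-0.001, -1.0, -0.008]]
force: [0.8, -1.2, -1.1]
opening: 0.414
```

Emit:
jog_arm(
  steps=[
    {"fingers":15,"delta_pos":[12,8,0],"turn":1},
    {"fingers":15,"delta_pos":[32,20,0],"turn":2},
    {"fingers":15,"delta_pos":[57,36,0],"turn":4},
    {"fingers":15,"delta_pos":[83,53,0],"turn":6},
    {"fingers":15,"delta_pos":[109,70,0],"turn":8},
    {"fingers":15,"delta_pos":[135,86,0],"turn":10},
    {"fingers":15,"delta_pos":[161,103,0],"turn":12},
    {"fingers":15,"delta_pos":[187,119,0],"turn":13},
    {"fingers":15,"delta_pos":[208,133,0],"turn":14},
    {"fingers":15,"delta_pos":[221,141,0],"turn":14.8},
    {"fingers":15,"delta_pos":[226.5,144.5,0],"turn":14.8},
    {"fingers":15,"delta_pos":[226.5,144.5,0],"turn":14.8},
    {"fingers":15,"delta_pos":[226.5,144.5,-20],"turn":14.8},
    {"fingers":15,"delta_pos":[226.5,144.5,-45],"turn":14.8},
    {"fingers":15,"delta_pos":[226.5,144.5,-68],"turn":14.8},
    {"fingers":15,"delta_pos":[226.5,144.5,-84],"turn":14.8},
    {"fingers":15,"delta_pos":[226.5,144.5,-94],"turn":14.8},
    {"fingers":15,"delta_pos":[226.5,144.5,-99],"turn":14.8},
    {"fingers":15,"delta_pos":[226.5,144.5,-99],"turn":14.8},
    {"fingers":15,"delta_pos":[226.5,144.5,-99],"turn":14.8},
  ],
)

```text
time_s: 21.03
position: [0.6513, 0.1326, 0.0361]
tcp_rot: [[-0.084, 0.0, -0.996], [0.996, -0.0, -0.084], [-0.0, -1.0, -0.0]]
force: [-0.5, 0.5, -0.9]
opening: 0.412
```

Emit:
jog_arm(
  steps=[
    {"fingers":55,"delta_pos":[0,0,0],"turn":0},
    {"fingers":55,"delta_pos":[0,0,0],"turn":0},
    {"fingers":55,"delta_pos":[0,0,0],"turn":0},
    {"fingers":55,"delta_pos":[0,0,0],"turn":0},
    {"fingers":55,"delta_pos":[0,0,10],"turn":0},
    {"fingers":55,"delta_pos":[0,0,35],"turn":0},
    {"fingers":55,"delta_pos":[0,0,70],"turn":0},
    {"fingers":55,"delta_pos":[0,0,105],"turn":0},
    {"fingers":55,"delta_pos":[0,0,127],"turn":0},
    {"fingers":55,"delta_pos":[-10,-20,140],"turn":0},
    {"fingers":70,"delta_pos":[-22,-50,145],"turn":-2},
    {"fingers":85,"delta_pos":[-35,-85,145],"turn":-4},
    {"fingers":85,"delta_pos":[-48,-120,145],"turn":-6},
    {"fingers":85,"delta_pos":[-60,-155,145],"turn":-8},
    {"fingers":85,"delta_pos":[-73,-190,145],"turn":-10},
    {"fingers":85,"delta_pos":[-86,-225,145],"turn":-12},
    {"fingers":85,"delta_pos":[-98,-260,145],"turn":-14},
    {"fingers":85,"delta_pos":[-110,-295,145],"turn":-16},
    {"fingers":85,"delta_pos":[-122,-325,145],"turn":-16},
    {"fingers":85,"delta_pos":[-132,-345,145],"turn":-16},
  ],
)

```text
time_s: 22.7
position: [0.519, -0.2151, 0.1816]
tcp_rot: [[0.195, 0.002, -0.981], [0.981, -0.002, 0.195], [-0.002, -1.0, -0.002]]
force: [0.3, 0.6, 0.5]
opening: 0.842
```

Emit:
jog_arm(
  steps=[
    {"fingers":85,"delta_pos":[-10,-30,0],"turn":-2},
    {"fingers":85,"delta_pos":[-20,-65,0],"turn":-3},
    {"fingers":85,"delta_pos":[-30,-100,0],"turn":-5},
    {"fingers":85,"delta_pos":[-40,-135,-10],"turn":-6},
    {"fingers":85,"delta_pos":[-50,-170,-20],"turn":-7},
    {"fingers":85,"delta_pos":[-60,-200.5,-30],"turn":-7.8},
    {"fingers":85,"delta_pos":[-60,-200.5,-30],"turn":-7.8},
    {"fingers":85,"delta_pos":[-60,-200.5,-30],"turn":-7.8},
  ],
)

```text
time_s: 23.37
position: [0.4586, -0.414, 0.1504]
tcp_rot: [[0.328, -0.0, -0.945], [0.945, 0.0, 0.328], [0.0, -1.0, 0.0]]
force: [0.8, -0.0, -0.9]
opening: 0.851
```

```bash
python3 - <<'E'
from fit import *
for n in ['scene','top']: cv2.imwrite(f'pics/{n}6.png',capture(n)[:,:,::-1])
a=cv2.imread('pics/top6.png')[150:360,100:520];b=cv2.imread('pics/scene6.png')[60:340,160:420]
cv2.imwrite('pics/c6.png',np.hstack([cv2.resize(a,(480,300)),cv2.resize(b,(279,300))]))
s=read_state();print(s['position'],s['tcp_rot'][:,0],s['opening'])
for n in ['squat_jar_mid','slim_bottle_mid','square_bottle_mid','plate','tip_box']:
  for c in ['top','scene']: print(n,[(d['position'],d['confidence']) for d in tip_of(n,c)][:1])
run({'plate':(.5375,.1186,.085),'tip_box':(.5566,-.1305,.08)})
E
```

```text
[ 0.45958379 -0.4117      0.15096753] [3.24796147e-01 9.45783836e-01 6.31752704e-04] 0.8500157624665934
squat_jar_mid [([0.6666, 0.0065, 0.0278], 0.81)]
squat_jar_mid [([0.6629, 0.0048, 0.0283], 0.57)]
slim_bottle_mid []
slim_bottle_mid [([0.6567, 0.0718, 0.0424], 0.84)]
square_bottle_mid [([0.5363, 0.1175, 0.0025], 0.62)]
square_bottle_mid [([0.6521, 0.132, 0.0302], 0.94)]
plate [([0.7583, 0.2247, -0.0012], 0.94)]
plate [([0.5331, 0.1222, 0.0033], 0.97)]
tip_box [([0.5564, -0.1338, 0.0018], 0.72)]
tip_box [([0.555, -0.1317, 0.0046], 0.83)]
plate ['top', 'scene'] [0.5383 0.1183] yaw 5.0 err 0.062
plate ['top'] [0.5373 0.1184] yaw 4.5 err 0.042
plate ['scene'] [0.5397 0.1191] yaw 4.1 err 0.068
tip_box ['top', 'scene'] [ 0.5568 -0.1297] yaw 3.6 err 0.118
tip_box ['top'] [ 0.5552 -0.1278] yaw 3.3 err 0.103
tip_box ['scene'] [ 0.5593 -0.1291] yaw 2.5 err 0.12
```

View pics/c6.png

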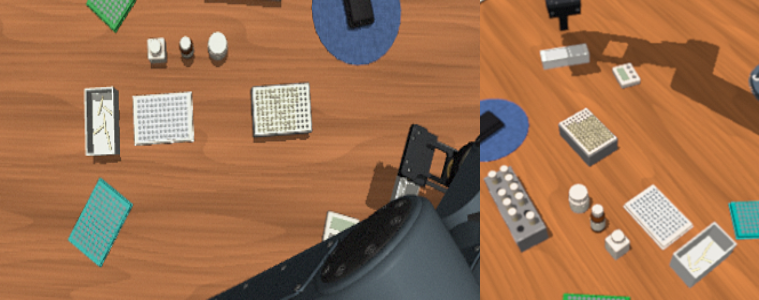

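Emit:
jog_arm(
  steps=[
    {"fingers":85,"delta_pos":[0,0,-40],"turn":0},
    {"fingers":85,"delta_pos":[0,0,-75],"turn":0},
    {"fingers":85,"delta_pos":[0,0,-105],"turn":0},
    {"fingers":85,"delta_pos":[0,0,-128],"turn":0},
    {"fingers":85,"delta_pos":[0,0,-128],"turn":0},
    {"fingers":20,"delta_pos":[0,0,-128],"turn":0},
    {"fingers":20,"delta_pos":[0,0,-128],"turn":0},
    {"fingers":20,"delta_pos":[0,0,-128],"turn":0},
    {"fingers":20,"delta_pos":[0,0,-128],"turn":0},
    {"fingers":20,"delta_pos":[0,0,-128],"turn":0},
    {"fingers":20,"delta_pos":[0,0,-128],"turn":0},
    {"fingers":20,"delta_pos":[0,0,-128],"turn":0},
    {"fingers":20,"delta_pos":[0,0,-128],"turn":0},
    {"fingers":20,"delta_pos":[0,0,-128],"turn":0},
    {"fingers":20,"delta_pos":[0,0,-110],"turn":0},
    {"fingers":20,"delta_pos":[0,0,-80],"turn":0},
    {"fingers":20,"delta_pos":[0,0,-50],"turn":0},
    {"fingers":20,"delta_pos":[0,0,-20],"turn":0},
    {"fingers":20,"delta_pos":[0,0,0],"turn":0},
    {"fingers":20,"delta_pos":[0,0,0],"turn":0},
  ],
)

```text
time_s: 25.83
position: [0.4616, -0.4147, 0.1552]
tcp_rot: [[0.325, 0.006, -0.946], [0.946, -0.007, 0.324], [-0.005, -1.0, -0.008]]
force: [0.2, -1.4, -0.0]
opening: 0.506
```

```bash
python3 - <<'E'
from fit import *
for n in ['scene','top']: cv2.imwrite(f'pics/{n}7.png',capture(n)[:,:,::-1])
a=cv2.imread('pics/top7.png')[180:360,350:560];b=cv2.imread('pics/scene7.png')[30:230,160:420]
cv2.imwrite('pics/c7.png',np.hstack([cv2.resize(a,(350,300)),cv2.resize(b,(390,300))]))
E
```

```text
(no output)
```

View pics/c7.png

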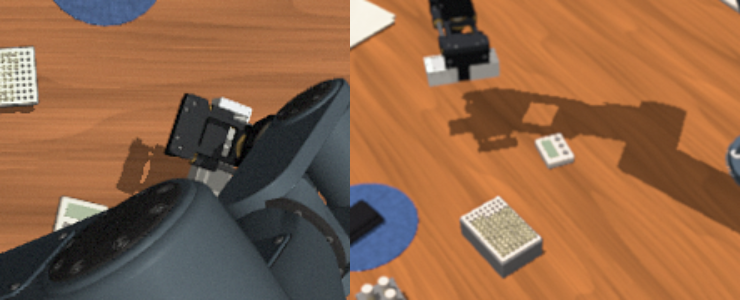

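Emit:
jog_arm(
  steps=[
    {"fingers":20,"delta_pos":[4,18,0],"turn":1},
    {"fingers":20,"delta_pos":[9,43,0],"turn":3},
    {"fingers":20,"delta_pos":[16,73,0],"turn":5},
    {"fingers":20,"delta_pos":[22,103,0],"turn":7},
    {"fingers":20,"delta_pos":[28,133,0],"turn":9},
    {"fingers":20,"delta_pos":[35,163,0],"turn":11},
    {"fingers":20,"delta_pos":[41,193,0],"turn":13},
    {"fingers":20,"delta_pos":[48,223,0],"turn":15},
    {"fingers":20,"delta_pos":[54,253,0],"turn":17},
    {"fingers":20,"delta_pos":[60,283,0],"turn":19},
    {"fingers":20,"delta_pos":[67,313,0],"turn":21},
    {"fingers":20,"delta_pos":[73,343,0],"turn":22},
    {"fingers":20,"delta_pos":[79,370,0],"turn":23},
    {"fingers":20,"delta_pos":[84,391,0],"turn":23.7},
    {"fingers":20,"delta_pos":[87,404,0],"turn":23.7},
    {"fingers":20,"delta_pos":[87,407,0],"turn":23.7},
    {"fingers":20,"delta_pos":[87,407,0],"turn":23.7},
    {"fingers":20,"delta_pos":[87,407,0],"turn":23.7},
  ],
)

```text
time_s: 27.43
position: [0.5459, -0.0058, 0.1498]
tcp_rot: [[-0.083, -0.002, -0.997], [0.997, -0.0, -0.083], [0.0, -1.0, 0.002]]
force: [1.2, -0.2, 0.0]
opening: 0.499
```

Emit:
jog_arm(
  steps=[
    {"fingers":20,"delta_pos":[0,0,-20],"turn":0},
    {"fingers":20,"delta_pos":[0,0,-45],"turn":0},
    {"fingers":20,"delta_pos":[0,0,-70],"turn":0},
    {"fingers":20,"delta_pos":[0,0,-90],"turn":0},
    {"fingers":20,"delta_pos":[0,0,-108],"turn":0},
    {"fingers":20,"delta_pos":[0,0,-120],"turn":0},
    {"fingers":20,"delta_pos":[0,0,-127],"turn":0},
    {"fingers":20,"delta_pos":[0,0,-127],"turn":0},
    {"fingers":20,"delta_pos":[0,0,-127],"turn":0},
    {"fingers":62,"delta_pos":[0,0,-127],"turn":0},
    {"fingers":62,"delta_pos":[0,0,-127],"turn":0},
    {"fingers":62,"delta_pos":[0,0,-127],"turn":0},
    {"fingers":62,"delta_pos":[0,0,-127],"turn":0},
    {"fingers":62,"delta_pos":[0,0,-115],"turn":0},
    {"fingers":62,"delta_pos":[0,0,-85],"turn":0},
    {"fingers":62,"delta_pos":[0,0,-50],"turn":0},
    {"fingers":62,"delta_pos":[0,0,-15],"turn":0},
    {"fingers":62,"delta_pos":[0,0,10],"turn":0},
    {"fingers":62,"delta_pos":[0,0,30],"turn":0},
  ],
)

```text
time_s: 29.02
position: [0.5473, -0.0054, 0.1842]
tcp_rot: [[-0.083, 0.004, -0.997], [0.997, -0.001, -0.083], [-0.001, -1.0, -0.004]]
force: [0.9, -0.2, 0.1]
opening: 0.619
```

Emit:
jog_arm(
  steps=[
    {"fingers":62,"delta_pos":[-30,-30,5],"turn":0},
    {"fingers":62,"delta_pos":[-55,-60,10],"turn":0},
    {"fingers":62,"delta_pos":[-75,-95,15],"turn":0},
    {"fingers":62,"delta_pos":[-85,-130,20],"turn":0},
    {"fingers":62,"delta_pos":[-90,-165,20],"turn":0},
    {"fingers":62,"delta_pos":[-95,-200,20],"turn":0},
    {"fingers":62,"delta_pos":[-100,-235,20],"turn":0},
    {"fingers":62,"delta_pos":[-110,-270,20],"turn":0},
    {"fingers":62,"delta_pos":[-120,-305,20],"turn":0},
    {"fingers":62,"delta_pos":[-130,-340,20],"turn":0},
    {"fingers":62,"delta_pos":[-140,-375,20],"turn":0},
    {"fingers":62,"delta_pos":[-150,-400,20],"turn":0},
    {"fingers":62,"delta_pos":[-150,-400,20],"turn":0},
    {"fingers":62,"delta_pos":[-150,-400,20],"turn":0},
  ],
)

```text
time_s: 30.18
position: [0.3959, -0.4065, 0.2012]
tcp_rot: [[-0.08, 0.0, -0.997], [0.997, -0.0, -0.08], [-0.0, -1.0, -0.0]]
force: [0.1, 1.2, 0.1]
opening: 0.619
```

```bash
python3 - <<'E'
from fit import *
for n in ['scene','top']: cv2.imwrite(f'pics/{n}8.png',capture(n)[:,:,::-1])
a=cv2.imread('pics/top8.png')[100:330,100:460];b=cv2.imread('pics/scene8.png')[60:400,160:480]
cv2.imwrite('pics/c8.png',np.hstack([cv2.resize(a,(470,300)),cv2.resize(b,(282,300))]))
s=read_state();print(s['position'],s['time_s'],s['opening'])
g={'squat_jar_mid':(.663,.0055,0),'slim_bottle_mid':(.657,.0715,0),'square_bottle_mid':(.652,.133,.08),'plate':(.5375,.1186,.082),'tip_box':(.5566,-.1305,.08),'trough_mid':(.547,-.005,.08),'tub_mid':(.527,.244,.08)}
for n in list(g)+['tube_rack','timer','mouse']:
  for c in ['top','scene']: print(n,c,[(d['position'],d['confidence']) for d in tip_of(n,c)][:1])
for n in g:
  try: run({n:g[n]})
  except Exception as e: print(n,e)
E
```

```text
[ 0.39643042 -0.40415817  0.20086962] 30.2833 0.6233432568320126
squat_jar_mid top [([0.664, 0.0057, 0.0311], 0.66)]
squat_jar_mid scene [([0.6594, 0.0085, 0.0298], 0.59)]
slim_bottle_mid top [([0.6598, 0.0678, 0.0343], 0.68)]
slim_bottle_mid scene [([0.6559, 0.0716, 0.0416], 0.53)]
square_bottle_mid top [([0.6578, 0.069, 0.0351], 0.72)]
square_bottle_mid scene [([0.6542, 0.1325, 0.0316], 0.62)]
plate top [([0.5376, 0.1174, 0.0027], 0.86)]
plate scene [([0.5363, 0.1217, 0.0038], 0.84)]
tip_box top [([0.5579, -0.1338, 0.0002], 0.71)]
tip_box scene [([0.5547, -0.1302, 0.0042], 0.95)]
trough_mid top [([0.5447, -0.0053, 0.014], 0.82)]
trough_mid scene [([0.5462, -0.0081, 0.0139], 0.59)]
tub_mid top [([0.5293, 0.2391, 0.0264], 0.89)]
tub_mid scene [([0.5268, 0.2432, 0.0267], 0.96)]
tube_rack top []
tube_rack scene [([0.7864, -0.0473, -0.003], 0.65)]
timer top [([0.3531, -0.266, 0.0048], 0.62)]
timer scene [([0.357, -0.2618, 0.003], 0.84)]
mouse top [([0.7554, -0.2925, 0.0031], 0.79)]
mouse scene [([0.7585, -0.299, 0.0034], 0.83)]
squat_jar_mid ['top', 'scene'] [0.6626 0.0048] yaw 0.8 err 
[... 452 characters left out ...]
d ['scene'] [0.6535 0.1335] yaw 1.7 err 0.115
plate ['top', 'scene'] [0.5375 0.1191] yaw 4.6 err 0.06
plate ['top'] [0.5359 0.1184] yaw 4.4 err 0.049
plate ['scene'] [0.5387 0.1203] yaw 5.3 err 0.046
tip_box ['top', 'scene'] [ 0.5561 -0.1293] yaw 3.6 err 0.111
tip_box ['top'] [ 0.5555 -0.1283] yaw 4.1 err 0.054
tip_box ['scene'] [ 0.5588 -0.1306] yaw 0.5 err 0.15
trough_mid ['top', 'scene'] [ 0.5452 -0.0059] yaw 4.8 err 0.043
trough_mid ['top'] [ 0.5453 -0.0056] yaw 4.4 err 0.04
trough_mid ['scene'] [ 0.5454 -0.007 ] yaw 5.2 err 0.035
tub_mid ['top', 'scene'] [0.5267 0.2439] yaw 4.1 err 0.04
tub_mid ['top'] [0.5259 0.245 ] yaw 4.1 err 0.036
tub_mid ['scene'] [0.5271 0.2435] yaw 4.1 err 0.028
```

View pics/c8.png

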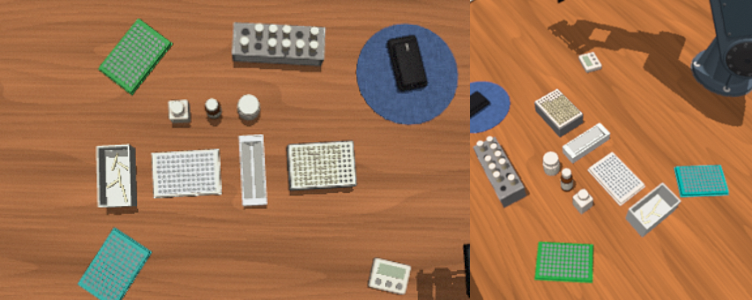

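All pieces are in place, upright and within tolerance. The arm is clear at (0.396, -0.404, 0.20).

```bash
python3 - <<'E'
from h import *
P=np.array([.5375,.1188]);y=np.radians(4.7);R=np.array([[np.cos(y),np.sin(y)],[-np.sin(y),np.cos(y)]])
for n,p in dict(trough=(.5452,-.0059),tub=(.5267,.2439),jar=(.6626,.005),slim=(.6569,.0702),square=(.6526,.1341),tip=(.556,-.13)).items(): print(n,(R@(np.array(p)-P)).round(4))
print(hand_in())
E
```

```text
trough [-0.0025 -0.1249]
tub [-0.0005  0.1256]
jar [ 0.1154 -0.1237]
slim [ 0.115  -0.0582]
square [0.116  0.0058]
tip [-0.0019 -0.2495]
the job is handed in; nothing more can be done
None
```

I set out the bench as asked and handed the job in at about 30 s. Hand-in gives no verdict, so the numbers below are my own last measurements, in the plate's frame (x to the back, y to the left).

| Thing | x (mm) | y (mm) | Result |
|---|---|---|---|
| Trough | -2.5 | -125 | midway between the tip box (at y = -250) and the plate, within about 1° of square |
| Tub | 0 | +126 | about 32 mm clear of the plate, within about 1° of square |
| Squat jar | 115 | -124 | straight behind the trough, about 30 mm clear of its far end |
| Slim bottle | 115 | -58 | about 30 mm clear of the jar |
| Square bottle | 116 | +6 | about 31 mm clear of the slim bottle |

Everything stands upright, and the plate, tip box, timer and mouse measure where they began, within 5 mm. The tube rack was missed in the last top view, but the scene view puts it where it was.

- **Position agreement:** the two camera views mostly agreed to about 3 mm.
- **Tip box yaw:** the views disagreed by about 4° (4.1° from the top, 0.5° from the side). I used the plate's yaw of 4.7°, which matches the line between the two to about half a degree.
- **Missed or wrong detections:** the network tracing masks found no squat jar at the start, so I outlined it by colour. In the last top view the position network labelled the slim bottle as the square one; the mask fit and the scene view put the square bottle in its right place.

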